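Load the ball specimen and hold the tester's run lever half-way

ROBOT

A 6-joint arm with a two-finger parallel gripper is mounted at the origin on the work surface. World frame = base frame: x ahead of the robot, y to its left, z up, the work surface at z = 0. Lengths are in m, angles in rad, forces in N, time in s.
With the tool pointing down it reaches from about 0.4 to 0.925 m from the base axis. Payload 12.5 kg.
Tool frame: the origin (TCP) lies on the centre line of the jaws, within the pads' length; the fingertips stand 14 mm ahead of it and the grasp point (between the pads) lies 5 mm behind it; z points along the fingers, x is the direction in which the jaws open and shut, and the axes are right-handed (so a half turn about z gives the same grasp; the last joint's range is limited). The gripper opens to 95 mm and grips with 3 to 60 N. Pads are 20 mm wide; open, the fingers measure 119 mm over their backs; the gripper's body (75 mm by 180 mm) begins 59 mm behind the grasp point.
Start: joints at [1.234, 0.491, 1.559, -0, 1.092, -0.106], TCP at [0.143, 0.608, 0.199] pointing down, gripper open.
Joint ranges: [-3.1, 3.1], [-0.84, 2.19], [0.05, 2.79], [-1.13, 4.28], [0.06, 2.93], [-2.69, 2.69]. Speed limits (rad/s): [2.22, 2.22, 2.79, 3.14, 3.14, 3.14].

INTERFACE

Orientations are given as a unit quaternion [x, y, z, w].
In Python, from workcell import env gives the robot as it stands. The module is installed in compiled form; this text tells all that it offers.
- The arm moves only by the shell command python3 -m inch 'ROWS'. ROWS is JSON, a list of rows, each an object of numbers: "grip": the opening, from 0 (shut) to 1 (fully open); "tx", "ty", "tz": the shift along the tool's x, y, z in mm; "ax", "ay", "az": the turn, a rotation vector about the tool's x, y, z in rad. A call has 1 to 8 rows; each row is the pose to reach, as a shift and turn from the pose measured when the call began, along the tool's axes at that moment; what a row does not reach only later rows make up. A row lasts 1/12 s, in which the tool goes at most 41.7 mm and 7.16 degrees, less where a joint would pass 70% of its speed; a pose out of reach is approached as far as the arm can. A call with a gripper value outside its range is refused whole. The fingers move at their own pace and stop on an object; the grip force is fixed at half the most. Time passes only in rows, so rows that repeat a pose let the fingers close. It gives the time, the measured TCP pose, the force and the opening at its end, in the units of the state.
- env.observe(): the state, without advancing time (a new reading comes with each control period).
- env.read_camera(name): name is "side" or "top" or "wrist"; returns a dict with "frame" (384x512x3 uint8, red, green, blue), "fx", "fy", "cx", "cy" (pixels), "rvec" (rotation vector, rad) and "tvec" (3), from world to camera coordinates, as OpenCV has them. Camera axes: x right, y down, z forward; pixel columns grow to the right and rows downward; lengths in m; the calibration is good to about 2 mm. The wrist camera is an equidistant fisheye: a pixel r from the principal point sees the ray r / f radians off the axis. A picture is of the moment at which its call begins. There is no depth.
- env.hand_in(): hands the job in, once; it reports no verdict.
The state is a dict: "t": time; "qpos": joint angles; "qd": joint speeds; "effort": joint torques, N m; "tool_pos": TCP position; "eef_rot": TCP orientation; "ft_force": force on the tool from outside, world axes, zero at the start; "ft_torque": the same for the moment, N m; "grip_width": opening from 0.0 (shut) to 1.0 (fully open).
Only numpy, scipy, OpenCV 4.12 (cv2) and the standard library are available. Lean on these libraries where they do the work, as an engineer would, in place of code of your own. Each camera call takes 0.05 s, during which the arm holds its last target. There are 200 camera calls.

TASK

Take the larger of the two moulded balls out of its nest in the specimen tray and lower it gently, without dropping it, to the bottom of the deep steel pot on the tester, and let go of it there. Only then press the tester's spring-loaded hold-to-run lever half-way with your fingertips on its paddle, until the paddle is level with the tops of the two posts beside it (never on down towards the stop, which trips the tester), and finish the program while still holding it there, steady. Leave the smaller ball, the jar and the shallow dish where they are.

Things in the scene. Friction and masses are not known exactly. Their poses are not given: they have to be found in the camera images.
- ball: The larger moulded ball, white plastic, 56 mm diameter, about 90 g, loose, sitting in one of the two nests of the tray. Origin at the ball's centre, about 42 mm above the table at the start; its axes turn as it rolls.
- small_ball: The smaller white plastic ball, 42 mm diameter, in the other nest; not to be disturbed. Origin at its centre.
- tray: Black plastic specimen tray, fixed, 100 (x) x 230 (y) x 20 mm high, with two equal round nests, 35 mm wide and 14 mm deep, at 60 mm to either side of the middle along its y axis. Origin at the centre of its underside, on the table, z up. Either ball may be in either nest, and the tray may stand on either side of the tester.
- tester: Bench tester, fixed: a white plastic housing 220 (x) x 300 (y) mm whose flat deck is 45 mm above the table. On the deck stand the steel pot (at x +30, y +72 mm) and the lever with its posts (along y = -85 mm; pivot at x +80, paddle at x about -60). Origin at the centre of its underside, on the table, z up; the -x side is the front and faces roughly to the robot.
- pot: Deep round steel pot, open at the top, fixed on the tester's deck: outer diameter 140, inner diameter 130, wall 5, height 75, floor 5 mm thick, so 70 mm deep inside. Origin at the centre of its underside, 45 mm above the table, z up. The large ball lying on its floor has its centre 33 mm above this origin.
- lever (a joint): Angle of the hold-to-run lever in rad: 0 at rest (sloping up 0.22 rad towards the front), grows as the paddle is pressed down, 0.22 half-way (level), 0.44 at the lower stop. A spring returns it to 0; it takes about 2.5 N on the paddle to start, 6 N half-way and 10 N at the stop. From about 0.36 rad the tester trips.
- paddle (a point): Centre of the top face of the black rubber-faced pressing paddle at the front end of the lever, 56 long (x, along the lever) x 46 wide (y) x 8 mm thick. The pivot is parallel to the tester's y axis, 140 mm behind this point and, at half-way, 4 mm lower. The axes turn with the lever and are the tester's at rest. This point is about 135 mm above the table at rest, 104 mm half-way, 73 mm at the stop.
- index (a point): Point midway between the tops of the two steel index posts (12 mm diameter, flat-topped, 104 mm above the table, 37 mm to either side in y, upright from the deck), which flank the paddle with 8 mm free on either side; with the lever half-way the centre of the paddle's top face is at this point. Axes as the tester's.
- jar: Closed jar, 50 mm diameter, 60 mm high, loose, standing on the table just beyond the tray (+x side); not to be disturbed. Origin at the centre of its underside.
- dish: Shallow aluminium dish, 72 mm diameter, 20 mm high, loose, standing on the table just beyond the tray, beside the jar; not to be disturbed. Origin at the centre of its underside.
Mind the look-alikes: they are no part of the job. What is shaped like the ball but orange is not meant.

How it is judged:
By the outcome, as a careful person would: the job done as asked, in the order asked, and still so for the second after the job is handed in, while the arm keeps its last pose, push and grip.
It also fails if it takes over 54 s, if anything falls off the work surface, if the arm or the gripper's body presses on something with over 40 N, if the wrist force passes 120 N, or if a joint passes its speed limit or range.

## Working session

There is one attempt and no reset: what is moved stays moved. The work goes in short steps, Python scripts to look and compute and a shell command to move; the robot and the scene stay as the last step left them, time stands still between calls to the robot, and variables do not carry over. Pictures are saved under pics/ and viewed, about 8 in all and at most 12, crops included, and the job is handed in when it is done.

```bash
mkdir -p pics; cat > h.py <<'E'
import numpy as np, cv2
from workcell import env
from scipy.spatial.transform import Rotation as R
def shot(n,f=None):
    c=env.read_camera(n)
    if f: cv2.imwrite('pics/'+f,c['frame'][:,:,::-1])
    return c
def pix(c,P):
    p=R.from_rotvec(np.ravel(c['rvec'])).apply(np.atleast_2d(P))+np.ravel(c['tvec'])
    return np.c_[c['fx']*p[:,0]/p[:,2]+c['cx'],c['fy']*p[:,1]/p[:,2]+c['cy']]
def ray(c,u,v,fish=False):
    x=(u-c['cx'])/c['fx'];y=(v-c['cy'])/c['fy']
    r=R.from_rotvec(np.ravel(c['rvec']))
    if fish:
        t=np.hypot(x,y);d=np.array([x/t*np.sin(t),y/t*np.sin(t),np.cos(t)])
    else: d=np.array([x,y,1.])
    return r.inv().apply(-np.ravel(c['tvec'])),r.inv().apply(d)
def atz(c,u,v,z,fish=False):
    o,d=ray(c,u,v,fish); return o+d*(z-o[2])/d[2]
def rel(p):
    "shift in tool axes, mm, from now to world p"
    s=env.observe(); return R.from_quat(s['eef_rot']).inv().apply(np.array(p)-s['tool_pos'])*1000
def st():
    s=env.observe();print({k:np.round(s[k],3).tolist() for k in('t','tool_pos','eef_rot','ft_force','grip_width','qpos')});print(np.round(R.from_quat(s['eef_rot']).as_matrix(),3))
E
python3 - <<'E'
from h import *
st()
ims=[]
for n in('top','side'):
    c=shot(n,n+'0.png');print(n,c['fx'],c['cx'],c['cy'],np.ravel(c['rvec']),np.ravel(c['tvec']))
E
```

```text
{'t': 0.0, 'tool_pos': [0.143, 0.608, 0.199], 'eef_rot': [0.784, 0.621, -0.0, 0.0], 'ft_force': [-0.48, -0.507, 0.12], 'grip_width': 0.999, 'qpos': [1.234, 0.492, 1.559, 0.0, 1.092, -0.106]}
[[ 0.229  0.973 -0.   ]
 [ 0.973 -0.229 -0.001]
 [-0.001 -0.    -1.   ]]
top 474.8151058936573 253.50063805668188 187.3074079568223 [ 2.11075125 -2.10759415  0.17586228] [0.0292196  0.51137704 1.0883286 ]
side 488.7646348866749 260.87858186987995 194.05622790567475 [ 0.29195125 -2.84524775  1.1214899 ] [0.49020657 0.14373689 1.12629066]
```

View pics/top0.png

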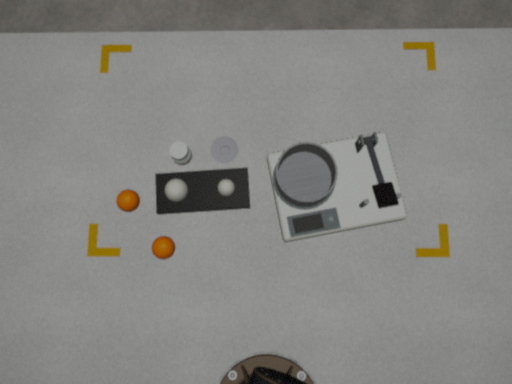

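View pics/side0.png

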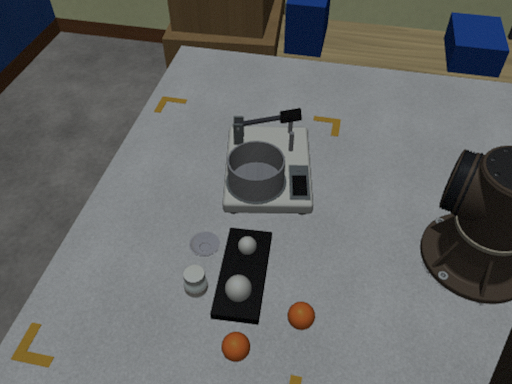

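The top view shows these candidates: white balls at (176,190) (larger) and (226,187) (smaller), orange look-alikes at (128,200) and (163,247), and the white jar lid at (180,152). I choose the larger white ball at (176,190). The tester is at about (335,187), with its pot at (305,176) and paddle at (385,195).

```bash
python3 - <<'E'
from h import *
c=shot('top');s=shot('side');f=c['frame']
print(pix(c,[[0,0,0],[.143,.608,.2]]),pix(s,[[0,0,0],[.143,.608,.2]]))
def blob(c,u,v,r,lo=110):
    f=c['frame'];g=f.min(2);m=np.zeros(g.shape,np.uint8);cv2.circle(m,(u,v),r,255,-1);m[g<lo]=0
    n,l,stt,cen=cv2.connectedComponentsWithStats(m);i=1+stt[1:,4].argmax()
    return cen[i],stt[i]
def tri(a,b):
    A=[];y=[]
    for cc,p in((c,a),(s,b)):
        o,d=ray(cc,*p);d/=np.linalg.norm(d);M=np.eye(3)-np.outer(d,d);A.append(M);y.append(M@o)
    return np.linalg.lstsq(np.vstack(A),np.hstack(y),rcond=None)[0]
for n,a,b,z,r in(('big',(176,190),(238,289),.042,15),('small',(226,187),(247,245),.033,12)):
    ca,sa=blob(c,*a,r,60);cb,sb=blob(s,*b,r,60)
    print(n,ca,sa,cb,sb,atz(c,*ca,z),atz(s,*cb,z),tri(ca,cb))
for n,p,z in(('potrimcentre',(305,176),.12),('padd',(385,195),.135),('d1',(386,133),.045),('d2',(405,215),.045),('d3',(285,240),.045),('d4',(267,153),.045),('t1',(155,174),.02),('t2',(247,168),.02),('t3',(250,208),.02),('t4',(157,214),.02)):print(n,atz(c,*p,z))
print('padd side',atz(s,291,115,.135))
big=cv2.resize(f[120:255,100:260],None,fx=4,fy=4,interpolation=cv2.INTER_CUBIC)
b2=cv2.resize(f[120:255,260:420],None,fx=4,fy=4,interpolation=cv2.INTER_CUBIC)
cv2.imwrite('pics/crop1.png',cv2.resize(np.vstack([big,b2]),None,fx=.55,fy=.55)[:,:,::-1])
cv2.imwrite('pics/crop2.png',b2[:,:,::-1])
E
```

```text
[[266.24854178 410.41056068]
 [-42.64797049 356.67587211]] [[473.60842277 256.43223079]
 [449.67424286 541.35898365]]
big [175.58027523 189.35779817] [164 178  24  24 436] [237.58941606 287.31934307] [225 274  26  27 548] [0.50793038 0.21886493 0.042     ] [0.50564218 0.21690736 0.042     ] [0.50630976 0.218341   0.0445987 ]
small [225.56126482 186.75098814] [217 178  18  18 253] [246.54651163 244.45348837] [238 236  18  18 258] [0.51599782 0.09851291 0.033     ] [0.51360845 0.09784193 0.033     ] [0.51460572 0.09842201 0.03403594]
potrimcentre [ 0.52345281 -0.08763075  0.12      ]
padd [ 0.47729385 -0.26047032  0.135     ]
d1 [ 0.64705756 -0.29317448  0.045     ]
d2 [ 0.4452893  -0.32784439  0.045     ]
d3 [ 0.38592037 -0.04449036  0.045     ]
d4 [ 0.59741811 -0.00249395  0.045     ]
t1 [0.55102512 0.27591644 0.02      ]
t2 [0.56587599 0.04707558 0.02      ]
t3 [0.46565486 0.03909599 0.02      ]
t4 [0.45079468 0.26661604 0.02      ]
padd side [ 0.47460631 -0.25790474  0.135     ]
```

View pics/crop1.png

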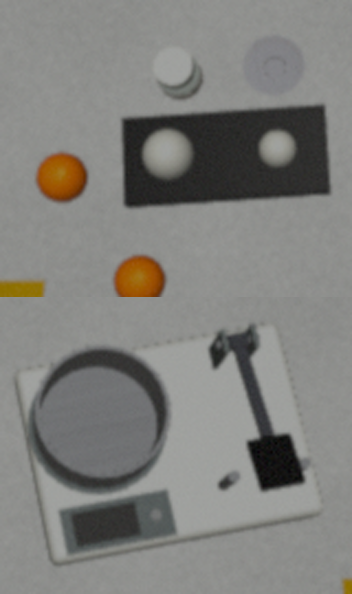

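The crop confirms it: the large white ball is on the left (+y) nest and the small one on the right. The large ball's position agrees between the cameras at about (0.507, 0.218, 0.043). The tester is at about (0.519, -0.167) with yaw about 0.18, the pot at about (0.53, -0.09), and the paddle and index at about (0.476, -0.261).

```bash
python3 -c "
from h import *
print(rel([.507,.218,.15]))"
```

```text
[-296.59940122  443.72368494   49.0467141 ]
```

```bash
python3 -m inch '[{"tx":-27,"ty":40,"tz":0,"grip":1},{"tx":-54,"ty":80,"grip":1},{"tx":-80,"ty":120,"grip":1},{"tx":-107,"ty":160,"grip":1},{"tx":-134,"ty":200,"grip":1},{"tx":-160,"ty":240,"grip":1},{"tx":-187,"ty":280,"grip":1},{"tx":-214,"ty":320,"grip":1}]'
python3 -c "
from h import *
print(rel([.507,.218,.15]))"
```

```text
[-296.59940122  443.72368494   49.0467141 ]invalid input
```

```bash
python3 -m inch '[{"grip":1,"tx":-74,"ty":110,"tz":0,"ax":0,"ay":0,"az":0},{"grip":1,"tx":-148,"ty":220,"tz":0,"ax":0,"ay":0,"az":0},{"grip":1,"tx":-214,"ty":320,"tz":10,"ax":0,"ay":0,"az":0},{"grip":1,"tx":-214,"ty":320,"tz":10,"ax":0,"ay":0,"az":0},{"grip":1,"tx":-214,"ty":320,"tz":10,"ax":0,"ay":0,"az":0},{"grip":1,"tx":-214,"ty":320,"tz":10,"ax":0,"ay":0,"az":0},{"grip":1,"tx":-214,"ty":320,"tz":10,"ax":0,"ay":0,"az":0},{"grip":1,"tx":-214,"ty":320,"tz":10,"ax":0,"ay":0,"az":0}]'
python3 -c "
from h import *
print(rel([.507,.218,.15]))"
```

```text
t: 0.87
tool_pos: [0.3711, 0.363, 0.1908]
eef_rot: [0.784, 0.621, -0.0, 0.0]
ft_force: [1.1, 1.2, -0.4]
grip_width: 1.0
[-110.08914727  165.4684215    40.85867964]
```

```bash
python3 -m inch '[{"grip":1,"tx":-28,"ty":41,"tz":10,"ax":0,"ay":0,"az":0},{"grip":1,"tx":-55,"ty":82,"tz":20,"ax":0,"ay":0,"az":0},{"grip":1,"tx":-82,"ty":123,"tz":30,"ax":0,"ay":0,"az":0},{"grip":1,"tx":-110,"ty":165,"tz":41,"ax":0,"ay":0,"az":0},{"grip":1,"tx":-110,"ty":165,"tz":41,"ax":0,"ay":0,"az":0},{"grip":1,"tx":-110,"ty":165,"tz":41,"ax":0,"ay":0,"az":0},{"grip":1,"tx":-110,"ty":165,"tz":41,"ax":0,"ay":0,"az":0}]'
python3 - <<'E'
from h import *
st();c=shot('wrist','w1.png');print(c['fx'],c['cx'],c['cy'])
print(rel([.507,.218,.15]))
E
```

```text
t: 1.45
tool_pos: [0.5073, 0.2166, 0.1491]
eef_rot: [0.785, 0.62, -0.001, -0.0]
ft_force: [-0.7, -0.1, 1.2]
grip_width: 1.002
{'t': 1.45, 'tool_pos': [0.507, 0.217, 0.149], 'eef_rot': [0.785, 0.62, -0.001, -0.0], 'ft_force': [-0.672, -0.091, 1.161], 'grip_width': 1.002, 'qpos': [0.284, 0.446, 1.797, -0.001, 0.9, -1.053]}
[[ 0.232  0.973 -0.001]
 [ 0.973 -0.232 -0.001]
 [-0.001 -0.001 -1.   ]]
297.3186396354542 254.98562838256558 192.4600232003071
[ 0.42159604  0.40297513 -0.52088262]
```

View pics/w1.png

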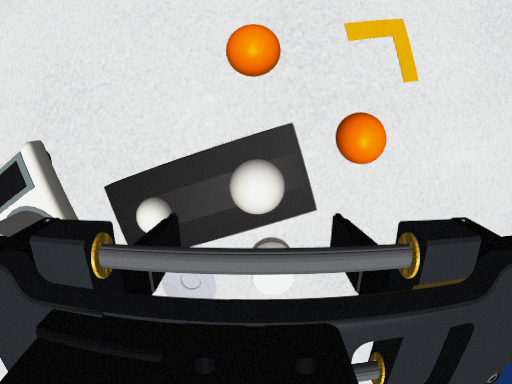

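The wrist view shows the large white ball at (257,187), lying centrally between the fingers, and the small ball at (155,216), left of the left finger.

```bash
python3 - <<'E'
from h import *
c=shot('wrist')
g=c['frame'].min(2);m=np.zeros(g.shape,np.uint8);cv2.circle(m,(257,187),33,255,-1);m[g<75]=0
n,l,s,cen=cv2.connectedComponentsWithStats(m);i=1+s[1:,4].argmax();print(s[i],cen[i])
u,v=s[i][0]+s[i][2]/2-.5,s[i][1]+s[i][3]/2-.5
p=atz(c,u,v,.042,True);print(p,atz(c,155,216,.033,True));p[2]=.042;print(rel(p))
E
```

```text
[ 228  160   56   55 2421] [255.82486576 187.29698472]
[0.50576544 0.2180266  0.042     ] [0.51385114 0.10146674 0.033     ]
[ -0.38228627  -0.19655615 107.78168362]
```

```bash
python3 -m inch '[{"grip":1,"tx":0,"ty":0,"tz":30,"ax":0,"ay":0,"az":0},{"grip":1,"tx":0,"ty":0,"tz":60,"ax":0,"ay":0,"az":0},{"grip":1,"tx":0,"ty":0,"tz":85,"ax":0,"ay":0,"az":0},{"grip":1,"tx":0,"ty":0,"tz":103,"ax":0,"ay":0,"az":0},{"grip":1,"tx":0,"ty":0,"tz":110,"ax":0,"ay":0,"az":0},{"grip":1,"tx":0,"ty":0,"tz":110,"ax":0,"ay":0,"az":0},{"grip":1,"tx":0,"ty":0,"tz":110,"ax":0,"ay":0,"az":0}]'
python3 -m inch '[{"grip":0.5,"tx":0,"ty":0,"tz":0,"ax":0,"ay":0,"az":0},{"grip":0.4,"tx":0,"ty":0,"tz":0,"ax":0,"ay":0,"az":0},{"grip":0.4,"tx":0,"ty":0,"tz":0,"ax":0,"ay":0,"az":0},{"grip":0.4,"tx":0,"ty":0,"tz":0,"ax":0,"ay":0,"az":0},{"grip":0.4,"tx":0,"ty":0,"tz":0,"ax":0,"ay":0,"az":0},{"grip":0.4,"tx":0,"ty":0,"tz":0,"ax":0,"ay":0,"az":0}]'
```

```text
t: 2.13
tool_pos: [0.506, 0.2192, 0.0406]
eef_rot: [0.783, 0.621, -0.0, 0.0]
ft_force: [-0.1, 0.9, 0.2]
grip_width: 0.998
t: 2.63
tool_pos: [0.506, 0.2191, 0.0408]
eef_rot: [0.783, 0.621, 0.0, 0.0]
ft_force: [-0.6, 0.0, 0.1]
grip_width: 0.638
```

```bash
python3 -m inch '[{"grip":0.64,"tx":0,"ty":0,"tz":3,"ax":0,"ay":0,"az":0},{"grip":0.64,"tx":0,"ty":0,"tz":4,"ax":0,"ay":0,"az":0},{"grip":0.4,"tx":0,"ty":0,"tz":4,"ax":0,"ay":0,"az":0},{"grip":0.4,"tx":0,"ty":0,"tz":4,"ax":0,"ay":0,"az":0},{"grip":0.3,"tx":0,"ty":0,"tz":4,"ax":0,"ay":0,"az":0},{"grip":0.3,"tx":0,"ty":0,"tz":4,"ax":0,"ay":0,"az":0},{"grip":0.3,"tx":0,"ty":0,"tz":4,"ax":0,"ay":0,"az":0}]'
```

```text
t: 3.22
tool_pos: [0.506, 0.2191, 0.0367]
eef_rot: [0.784, 0.621, -0.0, 0.0]
ft_force: [-0.8, -0.3, -1.1]
grip_width: 0.518
```

```bash
python3 -m inch '[{"grip":0.3,"tx":0,"ty":0,"tz":0,"ax":0,"ay":0,"az":0},{"grip":0.3,"tx":0,"ty":0,"tz":0,"ax":0,"ay":0,"az":0}]'; python3 - <<'E'
from h import *
shot('wrist','w2.png')
E
```

```text
t: 3.38
tool_pos: [0.506, 0.2191, 0.0367]
eef_rot: [0.783, 0.621, -0.0, 0.0]
ft_force: [0.2, -0.0, -0.6]
grip_width: 0.523
```

View pics/w2.png

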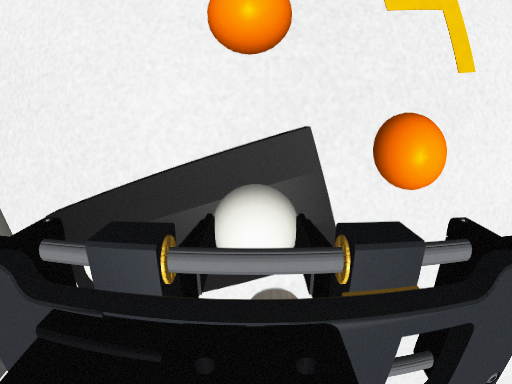

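The ball is between the fingers, with its centre at about (256,226). The opening of 0.52 is less than the 0.59 I expected, so I'll check the offset.

```bash
python3 - <<'E'
from h import *
c=shot('wrist');s=env.observe()
M=R.from_quat(s['eef_rot']);
for off in((0,0,-5),(0,10,-5),(0,-10,-5)):
    p=R.from_rotvec(np.ravel(c['rvec'])).apply(np.array(s['tool_pos'])+M.apply(np.array(off)/1000))+np.ravel(c['tvec'])
    t=np.arctan2(np.hypot(p[0],p[1]),p[2]);k=c['fx']*t/np.hypot(p[0],p[1]);print(off,k*p[0]+c['cx'],k*p[1]+c['cy'],p)
E
```

```text
(0, 0, -5) 255.66846290196136 226.15815630240374 [0.00044041 0.02173442 0.19094061]
(0, 10, -5) 255.66271201985433 240.41714773072087 [0.00044406 0.03145225 0.19329939]
(0, -10, -5) 255.67329729200065 211.3798009193431 [0.00043676 0.01201659 0.18858184]
```

The ball is centred, so the low reading is just the opening's scale. Next I lift and compute the shift to the pot.

```bash
python3 -m inch '[{"grip":0.3,"tx":0,"ty":0,"tz":-10,"ax":0,"ay":0,"az":0},{"grip":0.3,"tx":0,"ty":0,"tz":-35,"ax":0,"ay":0,"az":0},{"grip":0.3,"tx":0,"ty":0,"tz":-70,"ax":0,"ay":0,"az":0},{"grip":0.3,"tx":0,"ty":0,"tz":-105,"ax":0,"ay":0,"az":0},{"grip":0.3,"tx":0,"ty":0,"tz":-135,"ax":0,"ay":0,"az":0},{"grip":0.3,"tx":0,"ty":0,"tz":-155,"ax":0,"ay":0,"az":0},{"grip":0.3,"tx":0,"ty":0,"tz":-165,"ax":0,"ay":0,"az":0},{"grip":0.3,"tx":0,"ty":0,"tz":-165,"ax":0,"ay":0,"az":0}]'
python3 -c "
from h import *
print(rel([.53,-.08,.195]))"
```

```text
t: 4.15
tool_pos: [0.5066, 0.2194, 0.2041]
eef_rot: [0.783, 0.621, 0.002, 0.001]
ft_force: [-0.1, 0.3, -0.6]
grip_width: 0.518
[-286.22541279   90.90253272    8.961427  ]
```

```bash
python3 -m inch '[{"grip":0.3,"tx":-25,"ty":8,"tz":0,"ax":0,"ay":0,"az":0},{"grip":0.3,"tx":-62,"ty":20,"tz":0,"ax":0,"ay":0,"az":0},{"grip":0.3,"tx":-100,"ty":32,"tz":0,"ax":0,"ay":0,"az":0},{"grip":0.3,"tx":-138,"ty":44,"tz":0,"ax":0,"ay":0,"az":0},{"grip":0.3,"tx":-176,"ty":56,"tz":0,"ax":0,"ay":0,"az":0},{"grip":0.3,"tx":-214,"ty":68,"tz":0,"ax":0,"ay":0,"az":0},{"grip":0.3,"tx":-250,"ty":80,"tz":0,"ax":0,"ay":0,"az":0},{"grip":0.3,"tx":-275,"ty":88,"tz":0,"ax":0,"ay":0,"az":0}]'
python3 -m inch '[{"grip":0.3,"tx":-12,"ty":4,"tz":0,"ax":0,"ay":0,"az":0},{"grip":0.3,"tx":-18,"ty":6,"tz":0,"ax":0,"ay":0,"az":0},{"grip":0.3,"tx":-20,"ty":6,"tz":0,"ax":0,"ay":0,"az":0},{"grip":0.3,"tx":-20,"ty":6,"tz":0,"ax":0,"ay":0,"az":0}]'
python3 - <<'E'
from h import *
st();c=shot('wrist','w3.png')
E
```

```text
t: 4.82
tool_pos: [0.5291, -0.0713, 0.2024]
eef_rot: [0.784, 0.621, 0.001, 0.0]
ft_force: [0.0, -0.6, -0.7]
grip_width: 0.523
t: 5.15
tool_pos: [0.5299, -0.0917, 0.2016]
eef_rot: [0.784, 0.621, 0.001, -0.001]
ft_force: [-0.3, 0.5, -0.3]
grip_width: 0.518
{'t': 5.15, 'tool_pos': [0.53, -0.092, 0.202], 'eef_rot': [0.784, 0.621, 0.001, -0.001], 'ft_force': [-0.32, 0.49, -0.274], 'grip_width': 0.518, 'qpos': [-0.295, 0.365, 1.77, 0.002, 1.007, -1.636]}
[[ 0.229  0.973  0.   ]
 [ 0.973 -0.229  0.002]
 [ 0.002 -0.    -1.   ]]
```

View pics/w3.png

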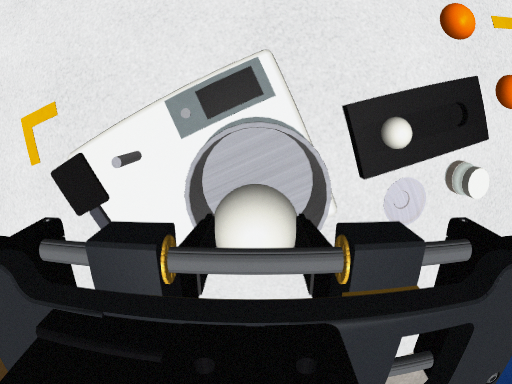

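The ball is held at (256,226). The pot rim is visible at left (186,192), front (258,119) and right (331,195). I'll fit it next.

```bash
python3 - <<'E'
from h import *
from scipy.optimize import least_squares
c=shot('wrist')
for pts in([(186,192),(331,195),(258,119),(205,142),(310,143)],):
    P=np.array([atz(c,u,v,.12,True)[:2] for u,v in pts]);print(P)
    f=least_squares(lambda x:np.hypot(*(P-x[:2]).T)-x[2],[.53,-.09,.07]);print('free',f.x,f.fun*1000)
    f=least_squares(lambda x:np.hypot(*(P-x).T)-.07,[.53,-.09]);print('r70',f.x,f.fun*1000)
for u,v in((52,170),(83,152),(108,195),(80,216)):print('pad',atz(c,u,v,.135,True))
print('post',atz(c,117,161,.104,True))
# top camera rim model check
ang=.185
t=shot('top','top2.png')
E
```

```text
[[ 0.51345821 -0.15420853]
 [ 0.54776605 -0.02151672]
 [ 0.46392367 -0.07312511]
 [ 0.47268922 -0.12438767]
 [ 0.49528428 -0.0319541 ]]
free [ 0.53130594 -0.0886024   0.06840218] [-0.41169577  0.67331476  0.73476845  0.27464554 -1.27103299]
r70 [ 0.53322835 -0.08907706] [-1.9340999  -0.89324069  1.11683179  0.08442091 -1.42314101]
pad [ 0.4549184  -0.28598276  0.135     ]
pad [ 0.44882152 -0.24108705  0.135     ]
pad [ 0.49551281 -0.22718015  0.135     ]
pad [ 0.50843079 -0.26842272  0.135     ]
post [ 0.46740618 -0.22285707  0.104     ]
```

```bash
python3 -m inch '[{"grip":0.3,"tx":3,"ty":1,"tz":15,"ax":0,"ay":0,"az":0},{"grip":0.3,"tx":3,"ty":1,"tz":35,"ax":0,"ay":0,"az":0},{"grip":0.3,"tx":3,"ty":1,"tz":60,"ax":0,"ay":0,"az":0},{"grip":0.3,"tx":3,"ty":1,"tz":85,"ax":0,"ay":0,"az":0},{"grip":0.3,"tx":3,"ty":1,"tz":105,"ax":0,"ay":0,"az":0},{"grip":0.3,"tx":3,"ty":1,"tz":115,"ax":0,"ay":0,"az":0},{"grip":0.3,"tx":3,"ty":1,"tz":120,"ax":0,"ay":0,"az":0},{"grip":0.3,"tx":3,"ty":1,"tz":120,"ax":0,"ay":0,"az":0}]'
python3 -m inch '[{"grip":0.3,"tx":0,"ty":0,"tz":2,"ax":0,"ay":0,"az":0},{"grip":0.3,"tx":0,"ty":0,"tz":4,"ax":0,"ay":0,"az":0},{"grip":0.3,"tx":0,"ty":0,"tz":5,"ax":0,"ay":0,"az":0},{"grip":0.3,"tx":0,"ty":0,"tz":5,"ax":0,"ay":0,"az":0},{"grip":0.3,"tx":0,"ty":0,"tz":5,"ax":0,"ay":0,"az":0}]'
```

```text
t: 5.97
tool_pos: [0.532, -0.0876, 0.0819]
eef_rot: [0.783, 0.622, 0.001, -0.001]
ft_force: [0.3, 0.4, -1.0]
grip_width: 0.523
t: 6.38
tool_pos: [0.5321, -0.0876, 0.0772]
eef_rot: [0.783, 0.622, 0.001, -0.0]
ft_force: [-0.7, 0.6, -1.4]
grip_width: 0.521
```

```bash
for i in 1 2 3; do :; done; python3 -m inch '[{"grip":0.3,"tx":0,"ty":0,"tz":1,"ax":0,"ay":0,"az":0},{"grip":0.3,"tx":0,"ty":0,"tz":2,"ax":0,"ay":0,"az":0},{"grip":0.3,"tx":0,"ty":0,"tz":3,"ax":0,"ay":0,"az":0},{"grip":0.3,"tx":0,"ty":0,"tz":3,"ax":0,"ay":0,"az":0},{"grip":0.3,"tx":0,"ty":0,"tz":3,"ax":0,"ay":0,"az":0}]'
python3 -m inch '[{"grip":0.3,"tx":0,"ty":0,"tz":1,"ax":0,"ay":0,"az":0},{"grip":0.3,"tx":0,"ty":0,"tz":1,"ax":0,"ay":0,"az":0},{"grip":0.3,"tx":0,"ty":0,"tz":1,"ax":0,"ay":0,"az":0}]'
```

```text
t: 6.8
tool_pos: [0.5321, -0.0876, 0.0742]
eef_rot: [0.783, 0.622, 0.001, -0.0]
ft_force: [-0.6, 0.4, -0.1]
grip_width: 0.518
t: 7.05
tool_pos: [0.5321, -0.0876, 0.0731]
eef_rot: [0.783, 0.622, 0.001, -0.0]
ft_force: [0.2, 0.0, -0.8]
grip_width: 0.519
```

```bash
python3 -m inch '[{"grip":0.3,"tx":0,"ty":0,"tz":0.7,"ax":0,"ay":0,"az":0},{"grip":0.3,"tx":0,"ty":0,"tz":0.7,"ax":0,"ay":0,"az":0},{"grip":0.3,"tx":0,"ty":0,"tz":0.7,"ax":0,"ay":0,"az":0}]'
python3 -m inch '[{"grip":0.3,"tx":0,"ty":0,"tz":0.7,"ax":0,"ay":0,"az":0},{"grip":0.3,"tx":0,"ty":0,"tz":0.7,"ax":0,"ay":0,"az":0},{"grip":0.3,"tx":0,"ty":0,"tz":0.7,"ax":0,"ay":0,"az":0}]'
```

```text
t: 7.3
tool_pos: [0.5323, -0.0877, 0.0726]
eef_rot: [0.783, 0.622, 0.001, -0.0]
ft_force: [0.3, 0.4, 3.2]
grip_width: 0.516
t: 7.55
tool_pos: [0.5327, -0.0878, 0.0725]
eef_rot: [0.783, 0.622, 0.001, 0.0]
ft_force: [-1.0, 1.3, 7.4]
grip_width: 0.515
```

The ball touched the floor at the predicted height. Now I release it gently.

```bash
python3 -m inch '[{"grip":0.53,"tx":0,"ty":0,"tz":0,"ax":0,"ay":0,"az":0},{"grip":0.57,"tx":0,"ty":0,"tz":0,"ax":0,"ay":0,"az":0},{"grip":0.62,"tx":0,"ty":0,"tz":0,"ax":0,"ay":0,"az":0},{"grip":0.7,"tx":0,"ty":0,"tz":0,"ax":0,"ay":0,"az":0},{"grip":0.75,"tx":0,"ty":0,"tz":0,"ax":0,"ay":0,"az":0},{"grip":0.75,"tx":0,"ty":0,"tz":0,"ax":0,"ay":0,"az":0},{"grip":0.75,"tx":0,"ty":0,"tz":0,"ax":0,"ay":0,"az":0},{"grip":0.75,"tx":0,"ty":0,"tz":0,"ax":0,"ay":0,"az":0}]'
python3 -m inch '[{"grip":0.75,"tx":0,"ty":0,"tz":-10,"ax":0,"ay":0,"az":0},{"grip":0.75,"tx":0,"ty":0,"tz":-25,"ax":0,"ay":0,"az":0},{"grip":0.75,"tx":0,"ty":0,"tz":-45,"ax":0,"ay":0,"az":0},{"grip":0.75,"tx":0,"ty":0,"tz":-70,"ax":0,"ay":0,"az":0},{"grip":0.75,"tx":0,"ty":0,"tz":-100,"ax":0,"ay":0,"az":0},{"grip":0.75,"tx":0,"ty":0,"tz":-130,"ax":0,"ay":0,"az":0},{"grip":0.75,"tx":0,"ty":0,"tz":-140,"ax":0,"ay":0,"az":0},{"grip":0.75,"tx":0,"ty":0,"tz":-140,"ax":0,"ay":0,"az":0}]'
python3 -c "
from h import *
print(rel([.475,-.260,.19]));shot('wrist','w4.png')"
```

```text
t: 8.22
tool_pos: [0.5327, -0.0878, 0.0725]
eef_rot: [0.783, 0.622, 0.001, 0.0]
ft_force: [-1.1, 0.9, -0.4]
grip_width: 0.748
t: 8.88
tool_pos: [0.5332, -0.0882, 0.2155]
eef_rot: [0.783, 0.622, 0.003, 0.002]
ft_force: [-0.2, 1.5, -0.5]
grip_width: 0.748
[-180.58696879  -17.88622146   25.08014325]
```

View pics/w4.png

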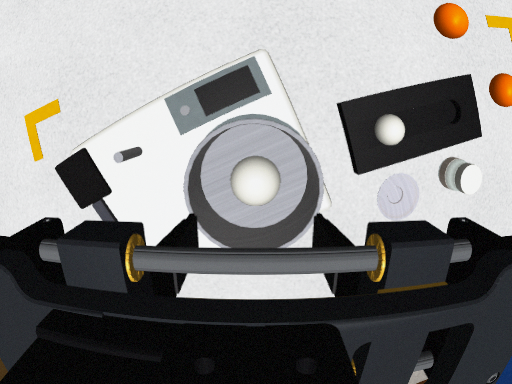

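The ball rests at the centre of the pot floor (255,180), and the other items are unmoved. Next I move over the paddle with the fingers shut.

```bash
python3 -m inch '[{"grip":0.3,"tx":-36,"ty":-4,"tz":0,"ax":0,"ay":0,"az":0},{"grip":0,"tx":-74,"ty":-7,"tz":0,"ax":0,"ay":0,"az":0},{"grip":0,"tx":-112,"ty":-11,"tz":0,"ax":0,"ay":0,"az":0},{"grip":0,"tx":-150,"ty":-15,"tz":0,"ax":0,"ay":0,"az":0},{"grip":0,"tx":-175,"ty":-17,"tz":0,"ax":0,"ay":0,"az":0},{"grip":0,"tx":-181,"ty":-18,"tz":10,"ax":0,"ay":0,"az":0},{"grip":0,"tx":-181,"ty":-18,"tz":20,"ax":0,"ay":0,"az":0},{"grip":0,"tx":-181,"ty":-18,"tz":25,"ax":0,"ay":0,"az":0}]'
python3 -m inch '[{"grip":0,"tx":0,"ty":0,"tz":0,"ax":0,"ay":0,"az":0},{"grip":0,"tx":0,"ty":0,"tz":0,"ax":0,"ay":0,"az":0},{"grip":0,"tx":0,"ty":0,"tz":0,"ax":0,"ay":0,"az":0},{"grip":0,"tx":0,"ty":0,"tz":0,"ax":0,"ay":0,"az":0},{"grip":0,"tx":0,"ty":0,"tz":0,"ax":0,"ay":0,"az":0}]'
python3 - <<'E'
from h import *
c=shot('wrist','w5.png');print(rel([.475,-.260,.19]))
E
```

```text
t: 9.6
tool_pos: [0.4731, -0.2591, 0.1853]
eef_rot: [0.784, 0.621, 0.002, -0.001]
ft_force: [0.4, 0.2, -0.2]
grip_width: 0.247
t: 10.02
tool_pos: [0.4735, -0.2588, 0.1857]
eef_rot: [0.783, 0.622, 0.002, -0.0]
ft_force: [-0.5, 1.4, 0.0]
grip_width: 0.003
[-0.71659407  1.81769671 -4.32686773]
```

View pics/w5.png

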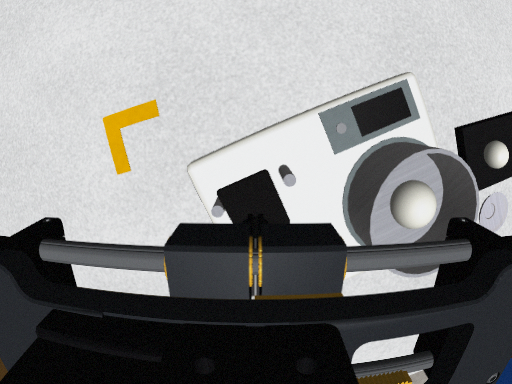

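The wrist view shows the paddle's front edge at (220,190)-(270,170), post tops at about (289,180) and (218,211), and the ball in the pot at (413,205).

```bash
python3 - <<'E'
from h import *
c=shot('wrist')
a=atz(c,289,180,.104,True);b=atz(c,218,211,.104,True);print(a,b,np.linalg.norm(a-b),(a+b)/2)
for u,v in((219,190),(269,170)):print('padfront',atz(c,u,v,.141,True))
m=(a+b)/2;m[2]=.16;print(rel(m), np.arctan2((a-b)[1],(a-b)[0])-np.pi/2)
E
```

```text
[ 0.46790268 -0.22552375  0.104     ] [ 0.48180841 -0.29678254  0.104     ] 0.07260293015486348 [ 0.47485554 -0.26115315  0.104     ]
padfront [ 0.45485893 -0.28427588  0.141     ]
padfront [ 0.44825167 -0.24194958  0.141     ]
[-1.86513429  1.95611684 25.61972743] 0.19272205580076496
```

```bash
python3 -m inch '[{"grip":0,"tx":-2,"ty":2,"tz":10,"ax":0,"ay":0,"az":0},{"grip":0,"tx":-2,"ty":2,"tz":20,"ax":0,"ay":0,"az":0},{"grip":0,"tx":-2,"ty":2,"tz":27,"ax":0,"ay":0,"az":0},{"grip":0,"tx":-2,"ty":2,"tz":32,"ax":0,"ay":0,"az":0},{"grip":0,"tx":-2,"ty":2,"tz":38,"ax":0,"ay":0,"az":0},{"grip":0,"tx":-2,"ty":2,"tz":43,"ax":0,"ay":0,"az":0},{"grip":0,"tx":-2,"ty":2,"tz":48,"ax":0,"ay":0,"az":0},{"grip":0,"tx":-2,"ty":2,"tz":50,"ax":0,"ay":0,"az":0}]'
python3 -m inch '[{"grip":0,"tx":0,"ty":0,"tz":2,"ax":0,"ay":0,"az":0},{"grip":0,"tx":0,"ty":0,"tz":5,"ax":0,"ay":0,"az":0},{"grip":0,"tx":0,"ty":0,"tz":8,"ax":0,"ay":0,"az":0},{"grip":0,"tx":0,"ty":0,"tz":10,"ax":0,"ay":0,"az":0},{"grip":0,"tx":0,"ty":0,"tz":10,"ax":0,"ay":0,"az":0},{"grip":0,"tx":0,"ty":0,"tz":10,"ax":0,"ay":0,"az":0}]'
```

```text
t: 10.78
tool_pos: [0.4748, -0.2611, 0.1348]
eef_rot: [0.783, 0.622, 0.002, -0.001]
ft_force: [0.1, 0.3, 0.6]
grip_width: 0.004
t: 11.28
tool_pos: [0.4748, -0.2611, 0.1248]
eef_rot: [0.783, 0.622, 0.002, -0.001]
ft_force: [-0.5, -0.1, 0.5]
grip_width: 0.005
```

There's no force although the tips should already be in contact, so I look before going on.

```bash
python3 - <<'E'
from h import *
s=shot('side');p=pix(s,[.475,-.261,.111])[0];print(p)
x,y=int(p[0]),int(p[1]);print(x,y)
a=cv2.resize(s['frame'][max(0,y-60):y+60,x-80:x+60],None,fx=5,fy=5,interpolation=cv2.INTER_CUBIC)
cv2.imwrite('pics/s1.png',a[:,:,::-1])
E
```

```text
[290.58185753 121.58032009]
290 121
```

View pics/s1.png

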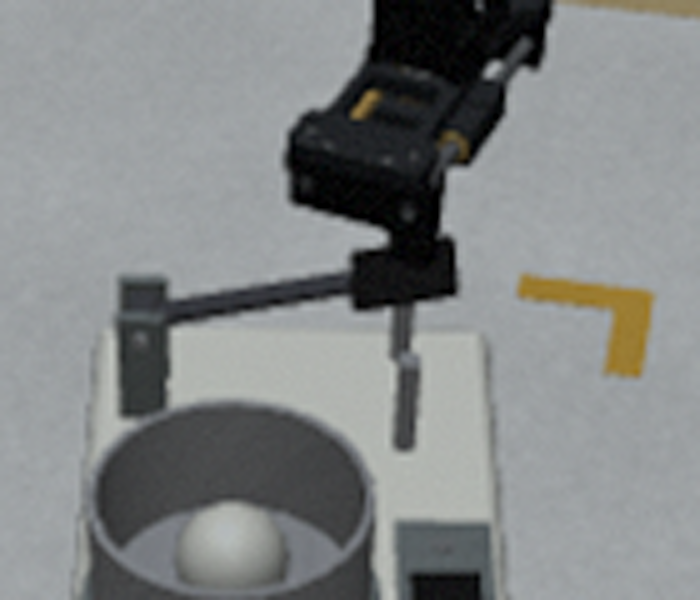

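```bash
python3 - <<'E'
from h import *
s=shot('side');st()
I=np.array([.475,-.261,0]);r=R.from_euler('z',.19)
def P(n,x,y,z):
    p=pix(s,I+r.apply([x,y,0])+[0,0,z])[0];print(n,((p-[210,61])*5).round(0))
P('nearpost',0,.037,.104);P('post base',0,.037,.045)
for k,z in((0,.135),(.22,.104)):
    t=.22-k
    for x in(-.028,.028):
        for y in(-.023,.023):
            d=140-x*1000; P(f'pad{k} {x} {y}',.14-np.cos(t)*(.14-x)-0*.004+0,y,.100+np.sin(t)*(.14-x)+.004)
for z in(.111,.135,.15):P(f'tip{z}',0,0,z)
P('pivot',.14,0,.1)
# zoom on paddle, enhanced
f=s['frame'][95:130,270:310];f=cv2.resize(f,None,fx=16,fy=16,interpolation=cv2.INTER_CUBIC)
cv2.imwrite('pics/s2.png',np.clip(f.astype(float)*2.5,0,255).astype(np.uint8)[:,:,::-1])
E
```

```text
{'t': 11.383, 'tool_pos': [0.475, -0.261, 0.125], 'eef_rot': [0.783, 0.622, 0.002, -0.001], 'ft_force': [-0.131, -0.404, 0.12], 'grip_width': 0.006, 'qpos': [-0.627, 0.465, 1.845, 0.005, 0.831, -1.971]}
[[ 0.227  0.974  0.002]
 [ 0.974 -0.227  0.003]
 [ 0.003  0.001 -1.   ]]
nearpost [404. 359.]
post base [399. 444.]
pad0 -0.028 -0.023 [450. 231.]
pad0 -0.028 0.023 [454. 286.]
pad0 0.028 -0.023 [345. 248.]
pad0 0.028 0.023 [346. 304.]
pad0.22 -0.028 -0.023 [454. 287.]
pad0.22 -0.028 0.023 [457. 342.]
pad0.22 0.028 -0.023 [349. 285.]
pad0.22 0.028 0.023 [350. 341.]
tip0.111 [403. 303.]
tip0.135 [405. 266.]
tip0.15 [407. 243.]
pivot [137. 316.]
```

View pics/s2.png

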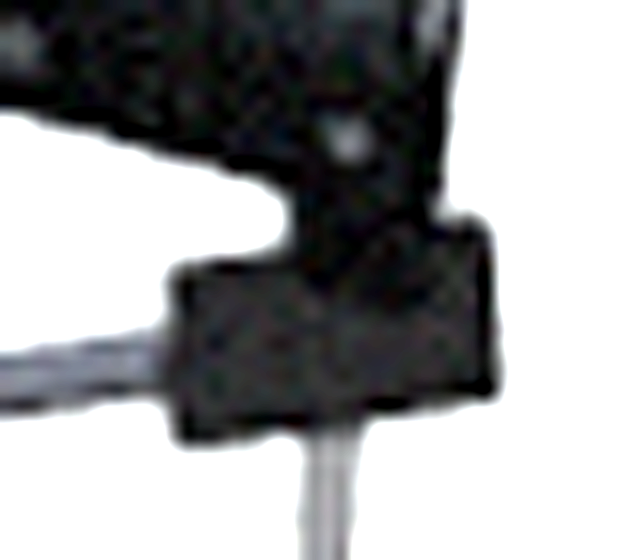

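The lever still looks at rest, although the reported tip height is 0.111. I'll check the reported pose against the wrist view, with predicted points overlaid.

```bash
cat >> h.py <<'E'
def fpix(c,P):
    p=R.from_rotvec(np.ravel(c['rvec'])).apply(np.atleast_2d(P))+np.ravel(c['tvec'])
    h=np.hypot(p[:,0],p[:,1]);k=c['fx']*np.arctan2(h,p[:,2])/h
    return np.c_[k*p[:,0]+c['cx'],k*p[:,1]+c['cy']]
E
python3 - <<'E'
from h import *
c=shot('wrist');I=np.array([.475,-.261,0]);r=R.from_euler('z',.19)
f=cv2.resize(c['frame'],None,fx=1.5,fy=1.5,interpolation=cv2.INTER_CUBIC)
f=np.clip(f.astype(float)*1.6,0,255).astype(np.uint8)
def W(x,y,z):return I+r.apply([x,y,0])+[0,0,z]
def dot(p,col):
    u=fpix(c,p)[0]*1.5;cv2.circle(f,(int(u[0]),int(u[1])),4,col,1);print(u.round())
dot(W(0,.037,.104),(0,255,0));dot(W(0,-.037,.104),(0,255,0))
for k,col in((0,(255,0,0)),(.12,(255,160,0)),(.22,(0,0,255))):
    t=.22-k
    for x in(-.028,.028):
        for y in(-.023,.023):dot(W(.14-np.cos(t)*(.14-x),y,.104+np.sin(t)*(.14-x)),col)
dot(W(.03,.072+.085,.12)+r.apply([.06,0,0])+r.apply([-.07,0,0]),(0,255,255))
side=shot('side')
cv2.imwrite('pics/w6.png',f[:,:,::-1])
E
```

```text
[454. 291.]
[316. 350.]
[308. 319.]
[413. 273.]
[366. 413.]
[458. 376.]
[311. 299.]
[407. 257.]
[364. 397.]
[452. 361.]
[316. 289.]
[404. 250.]
[365. 386.]
[448. 351.]
[682. 239.]
```

View pics/w6.png

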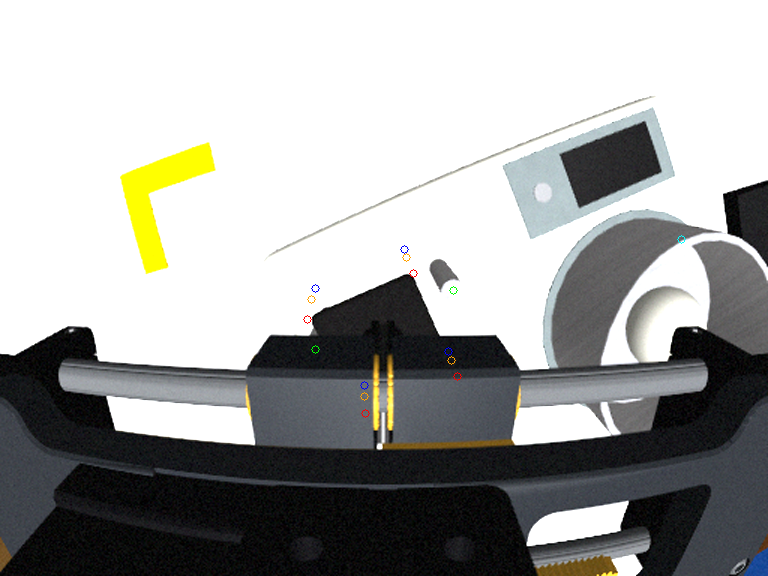

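The reported pose agrees with the view (post and red at-rest paddle dots match). The paddle is still at rest, and finger parts are visible at about (383,325). I'll compute where the fingers should appear.

```bash
python3 - <<'E'
from h import *
c=shot('wrist');s=env.observe();M=R.from_quat(s['eef_rot'])
for z in(-60,-40,-20,-10,0,14):
  for y in(-10,10):
    print(z,y,(fpix(c,np.array(s['tool_pos'])+M.apply([0,y/1000,z/1000]))*1.5).round())
print(s['ft_force'],s['ft_torque'],s['effort'])
g=c['frame'].astype(int).sum(2)
print('col 248..262 brightness rows 205..224');print(g[205:226:2,240:272:2])
E
```

```text
-60 -10 [[384. 370.]]
-60 10 [[384. 426.]]
-40 -10 [[384. 347.]]
-40 10 [[384. 398.]]
-20 -10 [[384. 328.]]
-20 10 [[384. 375.]]
-10 -10 [[384. 321.]]
-10 10 [[383. 365.]]
0 -10 [[383. 314.]]
0 10 [[383. 356.]]
14 -10 [[383. 305.]]
14 10 [[383. 345.]]
[ 0.40231353 -0.39391667  0.89404704] [-0.00750911 -0.01900228  0.01092401] [-1.69373663e-03 -5.42059529e+01 -2.05437791e+01 -4.04407550e-02
  6.36627409e-02  1.97790787e-04]
col 248..262 brightness rows 205..224
[[77 64 63 65 74 58 69 64 62 72 59 58 76 48 57 49]
 [59 62 58 60 60 76 67 63 78 72 55 70 56 78 52 63]
 [60 57 77 54 58 62 65 73 64 63 66 76 63 60 67 58]
 [57 68 60 68 64 66 62 58 63 61 57 61 66 65 63 58]
 [70 67 55 57 52 52 64 65 66 72 36 69 68 53 65 66]
 [56 46 59 73 19 23 45 61 64 47 17 34 63 74 70 68]
 [81 67 62 71 17 39 21  8 43 27 14  9 58 65 53 61]
 [62 69 42 27 15 13 18 46 43  5  1  4 11 45 60 66]
 [52 48  4 19 10  8 29 49 21 29 23  4  0  8 51 68]
 [50 46 37 38 12 30 20 46 47 21  2 39 42 35 31 47]
 [49 38 41 27 52 21 35 25 40 16 25 34 34 38 28 31]]
```

```bash
python3 - <<'E'
from h import *
a=cv2.imread('pics/w5.png').astype(int).sum(2);b=env.read_camera('wrist')['frame'].astype(int).sum(2)
print(a[196:224:2,240:272:2]);print(b[196:224:2,240:272:2])
w4=cv2.imread('pics/w4.png').astype(int).sum(2)
# finger lowest/foremost (smallest row) dark pixel when open in w4
for u in range(160,205,4):
    col=w4[195:240,u]; print(u,[int(x) for x in col[::4]])
E
```

```text
[[55 65 59 53 65 78 71 64 60 65 62 62 65 75 61 70]
 [60 66 54 61 63 47 78 55 75 62 74 75 71 64 71 72]
 [71 58 64 71 61 55 62 58 38 58 69 60 53 69 66 65]
 [67 54 65 67 72 70 65 65 65 70 53 52 73 54 73 59]
 [65 56 66 72 63 63 59 73 59 70 62 67 62 78 64 60]
 [65 69 67 72 63 61 64 53 80 65 61 56 70 53 62 63]
 [67 69 72 58 64 57 59 59 64 48 76 57 73 65 60 62]
 [63 58 76 46 58 64 68 65 72 61 71 68 55 63 67 57]
 [61 78 58 60 66 70 76 61 44 63 65 66 62 67 65 65]
 [58 82 74 63  9  1 38 55 57 32 21  0 48 60 67 56]
 [59 57 66 54 12 19 35 38 36 29 18 25 63 80 72 49]
 [60 77 58 55  6 19  9 18 32  9 36 30 51 63 53 63]
 [64 71 30 30  3 18 25 50 42 13 23 24 19 25 66 64]
 [57 44 28 31 33 25 33 33 33 44 25 13 40 19 57 63]]
[[43 48 48 42 63 68 61 62 61 48 66 68 74 72 62 72]
 [50 73 66 61 62 59 53 41 71 59 60 69 57 63 75 64]
 [55 41 69 71 51 53 59 66 55 75 62 74 64 70 74 57]
 [48 67 58 65 63 64 53 59 66 77 46 54 63 57 67 62]
 [59 76 55 52 72 63 66 59 59 64 66 69 64 60 59 56]
 [63 62 67 70 55 73 67 76 59 74 75 56 62 70 66 51]
 [51 65 53 62 52 57 62 56 58 70 78 77 56 56 56 82]
 [81 62 69 67 59 63 57 67 61
[... 366 characters left out ...]
31, 731, 730, 731, 731, 731]
164 [733, 730, 732, 730, 729, 733, 731, 731, 734, 731, 731, 27]
168 [731, 734, 732, 733, 732, 731, 731, 731, 733, 731, 15, 26]
172 [733, 731, 731, 734, 732, 733, 730, 734, 728, 20, 2, 29]
176 [729, 734, 734, 732, 731, 732, 731, 731, 24, 5, 19, 37]
180 [729, 730, 733, 731, 732, 731, 735, 52, 0, 38, 35, 32]
184 [650, 726, 726, 734, 731, 730, 244, 23, 35, 17, 28, 23]
188 [414, 500, 548, 544, 677, 405, 29, 7, 39, 34, 20, 40]
192 [192, 201, 222, 207, 452, 23, 33, 39, 37, 18, 28, 29]
196 [211, 211, 214, 219, 219, 171, 53, 45, 35, 31, 32, 14]
200 [208, 218, 211, 216, 221, 217, 223, 231, 543, 668, 731, 731]
204 [219, 219, 213, 206, 224, 219, 211, 219, 218, 527, 683, 731]
```

Finger pixels are identical in free air and now, so nothing is penetrated. The visible tips, the 0.52 grip width and the zero force all fit real fingertips about 10 mm *behind* the TCP, so the tips are just touching the paddle at 0.135. I'll continue down in small force-watched steps, expecting half-way at a TCP height of about 0.094.

```bash
python3 -m inch '[{"grip":0,"tx":0,"ty":0,"tz":1,"ax":0,"ay":0,"az":0},{"grip":0,"tx":0,"ty":0,"tz":2,"ax":0,"ay":0,"az":0},{"grip":0,"tx":0,"ty":0,"tz":3,"ax":0,"ay":0,"az":0},{"grip":0,"tx":0,"ty":0,"tz":3,"ax":0,"ay":0,"az":0}]'
python3 -m inch '[{"grip":0,"tx":0,"ty":0,"tz":1,"ax":0,"ay":0,"az":0},{"grip":0,"tx":0,"ty":0,"tz":2,"ax":0,"ay":0,"az":0},{"grip":0,"tx":0,"ty":0,"tz":3,"ax":0,"ay":0,"az":0},{"grip":0,"tx":0,"ty":0,"tz":3,"ax":0,"ay":0,"az":0}]'
```

```text
t: 11.92
tool_pos: [0.4748, -0.2612, 0.1219]
eef_rot: [0.783, 0.622, 0.002, -0.001]
ft_force: [-0.7, -0.4, 2.3]
grip_width: 0.004
t: 12.25
tool_pos: [0.4747, -0.2612, 0.1187]
eef_rot: [0.783, 0.622, 0.001, -0.001]
ft_force: [-1.1, -1.3, 2.9]
grip_width: 0.005
```

```bash
python3 -m inch '[{"grip":0,"tx":0,"ty":0,"tz":3,"ax":0,"ay":0,"az":0},{"grip":0,"tx":0,"ty":0,"tz":6,"ax":0,"ay":0,"az":0},{"grip":0,"tx":0,"ty":0,"tz":9,"ax":0,"ay":0,"az":0},{"grip":0,"tx":0,"ty":0,"tz":12,"ax":0,"ay":0,"az":0},{"grip":0,"tx":0,"ty":0,"tz":15,"ax":0,"ay":0,"az":0},{"grip":0,"tx":0,"ty":0,"tz":17,"ax":0,"ay":0,"az":0},{"grip":0,"tx":0,"ty":0,"tz":17,"ax":0,"ay":0,"az":0},{"grip":0,"tx":0,"ty":0,"tz":17,"ax":0,"ay":0,"az":0}]'
cat > m.py <<'E'
from h import *
s=shot('side');st()
I=np.array([.475,-.261,0]);r=R.from_euler('z',.19)
g=s['frame'].astype(int).sum(2)
# paddle near lower edge (dark->bright boundary) vs model, by column
def low(k,x):
    t=.22-k; return pix(s,I+r.apply([.14-np.cos(t)*(.14-x)-.008*np.sin(t)*0+0,.023,0])+[0,0,.100+np.sin(t)*(.14-x)-np.cos(t)*.004])[0]
for u in(282,285,287,295,297,299):
    col=g[95:140,u].astype(float); d=np.where(col<110)[0]; b=d[-1]; 
    th=(col[b-2]+col[min(b+3,44)])/2; v=None
    for j in range(b-2,b+4):
        if j+1<45 and col[j]<th<=col[j+1]: v=95+j+(th-col[j])/(col[j+1]-col[j]);break
    ks=np.linspace(-.05,.44,50);res=[]
    for k in ks:
        a=low(k,-.028);c=low(k,.028);res.append(c[1]+(a[1]-c[1])*(u-c[0])/(a[0]-c[0]))
    print(u,v,'angle',None if v is None else np.interp(v,res,ks).round(3))
E
python3 m.py
```

```text
t: 12.92
tool_pos: [0.4746, -0.2611, 0.1016]
eef_rot: [0.783, 0.622, 0.001, -0.001]
ft_force: [-3.2, -1.4, 4.1]
grip_width: 0.007
{'t': 12.967, 'tool_pos': [0.475, -0.261, 0.102], 'eef_rot': [0.783, 0.622, 0.001, -0.001], 'ft_force': [-2.172, -0.474, 5.057], 'grip_width': 0.006, 'qpos': [-0.627, 0.498, 1.866, 0.005, 0.778, -1.971]}
[[ 0.227  0.974  0.001]
 [ 0.974 -0.227  0.003]
 [ 0.003  0.001 -1.   ]]
282 127.69298245614036 angle 0.11
285 127.48380566801619 angle 0.111
287 127.54564315352697 angle 0.116
295 126.77480916030534 angle 0.111
297 126.79551451187335 angle 0.115
299 126.72172619047619 angle 0.116
```

Contact is confirmed. I'll calibrate the angle measure on the saved at-rest side image to remove its bias.

```bash
sed -i "s/^g=s\['frame'\]/import sys\nif len(sys.argv)>1: s['frame']=cv2.imread(sys.argv[1])[:,:,::-1]\ng=s['frame']/" m.py; python3 m.py pics/side0.png | tail -6
```

```text
282 122.68846153846154 angle -0.026
285 122.48453608247422 angle -0.017
287 121.82239382239382 angle -0.025
295 120.75 angle -0.017
297 120.49712643678161 angle -0.015
299 119.77032520325203 angle -0.022
```

```bash
python3 -m inch '[{"grip":0,"tx":0,"ty":0,"tz":2,"ax":0,"ay":0,"az":0},{"grip":0,"tx":0,"ty":0,"tz":4,"ax":0,"ay":0,"az":0},{"grip":0,"tx":0,"ty":0,"tz":6,"ax":0,"ay":0,"az":0},{"grip":0,"tx":0,"ty":0,"tz":8,"ax":0,"ay":0,"az":0},{"grip":0,"tx":0,"ty":0,"tz":10,"ax":0,"ay":0,"az":0},{"grip":0,"tx":0,"ty":0,"tz":10,"ax":0,"ay":0,"az":0},{"grip":0,"tx":0,"ty":0,"tz":10,"ax":0,"ay":0,"az":0}]'; python3 m.py
```

```text
t: 13.6
tool_pos: [0.4746, -0.2611, 0.0917]
eef_rot: [0.783, 0.622, 0.001, -0.001]
ft_force: [-3.3, -1.3, 4.6]
grip_width: 0.005
{'t': 13.65, 'tool_pos': [0.475, -0.261, 0.092], 'eef_rot': [0.783, 0.622, 0.001, -0.001], 'ft_force': [-3.914, -0.563, 5.085], 'grip_width': 0.003, 'qpos': [-0.627, 0.512, 1.875, 0.005, 0.755, -1.971]}
[[ 0.227  0.974  0.001]
 [ 0.974 -0.227  0.003]
 [ 0.003  0.001 -1.   ]]
282 129.73863636363637 angle 0.168
285 129.77023498694518 angle 0.171
287 129.7425149700599 angle 0.172
295 129.76923076923077 angle 0.177
297 129.77272727272728 angle 0.178
299 129.79166666666666 angle 0.179
```

```bash
python3 -m inch '[{"grip":0,"tx":0,"ty":0,"tz":1,"ax":0,"ay":0,"az":0},{"grip":0,"tx":0,"ty":0,"tz":1.7,"ax":0,"ay":0,"az":0},{"grip":0,"tx":0,"ty":0,"tz":1.7,"ax":0,"ay":0,"az":0},{"grip":0,"tx":0,"ty":0,"tz":1.7,"ax":0,"ay":0,"az":0}]'; python3 m.py; python3 - <<'E'
from h import *
s=shot('side');f=s['frame'][108:148,265:315];f=cv2.resize(f,None,fx=15,fy=15,interpolation=cv2.INTER_CUBIC)
cv2.imwrite('pics/s3.png',np.clip(f.astype(float)*2,0,255).astype(np.uint8)[:,:,::-1])
E
```

```text
t: 13.98
tool_pos: [0.4745, -0.2611, 0.0902]
eef_rot: [0.783, 0.622, 0.001, -0.001]
ft_force: [-3.4, -0.8, 5.6]
grip_width: 0.009
{'t': 14.033, 'tool_pos': [0.475, -0.261, 0.09], 'eef_rot': [0.783, 0.622, 0.001, -0.001], 'ft_force': [-3.35, -1.12, 5.149], 'grip_width': 0.004, 'qpos': [-0.627, 0.515, 1.876, 0.004, 0.751, -1.971]}
[[ 0.227  0.974  0.001]
 [ 0.974 -0.227  0.003]
 [ 0.003  0.    -1.   ]]
282 130.11009174311926 angle 0.179
285 130.4820717131474 angle 0.19
287 130.66176470588235 angle 0.196
295 130.5095785440613 angle 0.193
297 130.49248120300751 angle 0.193
299 130.4724409448819 angle 0.193
```

View pics/s3.png

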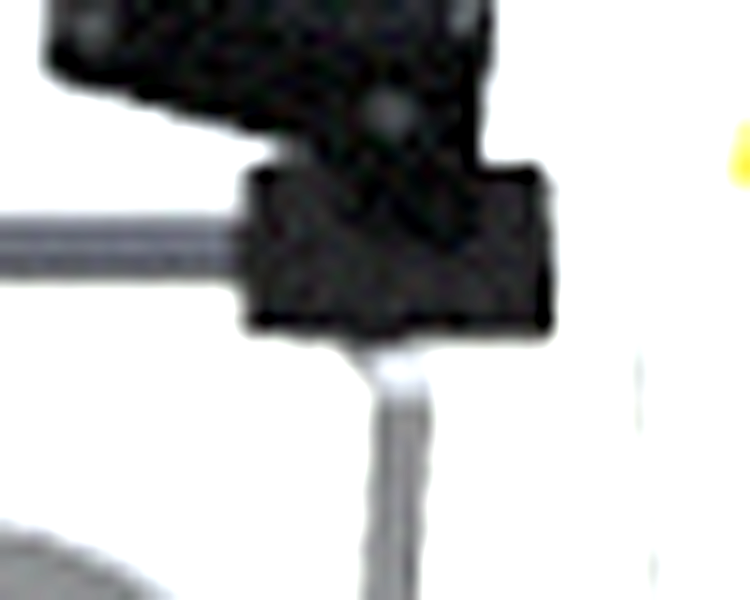

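The paddle and lever are level in the picture (lower edge (250,330)-(545,335), near post below at (400,370)). The angle is about 0.21 with the bias removed. I'll make a last 0.8 mm touch, hold, check and hand in.

```bash
python3 -m inch '[{"grip":0,"tx":0,"ty":0,"tz":0.8,"ax":0,"ay":0,"az":0},{"grip":0,"tx":0,"ty":0,"tz":0.8,"ax":0,"ay":0,"az":0},{"grip":0,"tx":0,"ty":0,"tz":0.8,"ax":0,"ay":0,"az":0},{"grip":0,"tx":0,"ty":0,"tz":0.8,"ax":0,"ay":0,"az":0},{"grip":0,"tx":0,"ty":0,"tz":0.8,"ax":0,"ay":0,"az":0},{"grip":0,"tx":0,"ty":0,"tz":0.8,"ax":0,"ay":0,"az":0}]'; python3 m.py | tail -6; python3 - <<'E'
from h import *
w=shot('side')
for n,P in(('ball in pot',[.533,-.088,.078]),('small',[.5146,.0984,.033])):
    u,v=pix(w,P)[0].round().astype(int);print(n,u,v,w['frame'][v-2:v+3,u-2:u+3].mean((0,1)))
s=env.observe();print(np.abs(s['qd']).max(),s['ft_force'])
env.hand_in()
E
```

```text
t: 14.58
tool_pos: [0.4745, -0.2611, 0.0895]
eef_rot: [0.783, 0.622, 0.001, -0.001]
ft_force: [-3.5, -0.8, 6.4]
grip_width: 0.006
282 130.33823529411765 angle 0.185
285 130.49242424242425 angle 0.191
287 130.68632075471697 angle 0.196
295 130.68100890207714 angle 0.197
297 130.6464968152866 angle 0.197
299 130.6640127388535 angle 0.197
ball in pot 255 173 [157.56 161.   157.24]
small 246 245 [170.36 174.2  170.08]
0.0012237926845866153 [-3.42698002 -2.02891836  5.9924034 ]
the job is handed in; nothing more can be done
```

I lowered the larger white ball to the bottom of the steel pot and let go of it there. I then pressed the lever to about half-way and handed the job in at about 14.6 s while still holding it steady. The interface gives no verdict, so these are my own last checks:

- **Ball:** it touched the pot floor at the predicted height, with about 3 N rising to 7 N before I let go. The side camera still sees it at the centre of the pot.
- **Lever:** the camera gives an angle of about 0.195 rad, or about 0.215 rad after correcting for the offset seen with the lever at rest (target 0.22). The lever looked level in the last picture, taken just before a final 0.8 mm adjustment. The force was about 6 N upward, as given for half-way, and the arm was practically still.
- **Other items:** the small ball is still in its nest. The jar and dish looked unmoved in the picture taken after I let go of the ball.

**Disagreements:**
- **Fingertips:** they touched the paddle with the TCP about 12 mm lower than the paddle's height. The description puts them 14 mm ahead of the TCP, but here they appear to stand 10–14 mm behind it. I therefore set the final press by force and camera instead of by that number.
- **Grip opening:** the gripper read 0.52 on the ball where 0.59 was expected. That fits the same mismatch, so the ball was probably gripped above its middle, but it held without slipping.

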